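# Check-weigh an ink tin on the arrested beam gauge and pack it

## Task

Stand the ink tin from the capping nest upright on the empty pan of the beam gauge, let go, throw the arrest lever fully over so that the beam is free, and let the tin hold its side of the beam down for at least a second; then put the lever fully back so that the beam is arrested level again. Handle the tin only while the beam is arrested. Finally pack the tin upright in the empty cell of the crate, lowered right to the bottom rather than dropped so that it does not stand above the rim, without shifting the other tins, the glass jar or the tape roll.

Things in the scene. Friction and masses are not known exactly. Their poses are not given: they have to be found in the camera images.
- tin_center (a point): Centre (half-way up) of the ink tin: an upright oblong bare metal tin with a paper band, 66 mm long (its x axis) x 42 mm wide (its y) x 95 mm high (its z), flat top with nothing to hold on it, about 0.3 to 0.5 kg. It starts standing in the nest, where only its two 66 mm wide faces are free to the fingers (grip across the 42 mm).
- tin: The same ink tin; origin at the middle of its underside, 47.5 mm below its centre.
- nest: Capping nest fixed to the table: a dark steel slab 106 mm (its x) x 70 mm (its y) x 12 mm high, with two upright steel cheeks at its x ends, 8 mm thick, 40 mm wide, 100 mm high above the table and 74 mm apart, so the tin's small ends cannot be reached there. Origin at the middle of its underside; the tin stands on the slab with its long side along the nest's x.
- pan (a point): Middle of the upper face of the gauge's square steel pan, 94 mm wide with a 5 mm high lip (90 mm free inside), open above and all round. It sits on the +y end of the beam, 110 mm from the beam's pivot and 129 mm above the table when level. Its axes are the beam's: y along the beam, away from the pivot. The tin may stand on it either way round, within 30 mm of the middle.
- beam (a joint): Tilt of the beam, rad: 0 level, positive when the pan side is down, stops at -0.09 and +0.09. The beam is 260 mm long with a counterweight at the far end, lighter than the tin: free and empty it tips to the counterweight; free with the tin on the pan it tips slowly to +0.09.
- lever (a joint): Arrest lever, rad: 0 (as it starts, within 0.05) = beam arrested, leaning 34 degrees from upright towards the pan side (gauge +y); 1.2 = fully thrown, leaning as far to the other side (gauge -y), beam free. It swings in the gauge's y-z plane, stays where it is left and needs about 2 N at 55 mm above the pivot; hard stops at both ends. In the last part of its way back it lifts two pads under the beam.
- lever_pivot (a point): Axis of the arrest lever, on the front of the gauge, 120 mm in front of the beam (gauge -x) and 50 mm above the table. Its axes are the gauge's: x from the lever towards the beam, y along the beam towards the pan, z up. The lever is a steel rod 12 mm thick, 90 mm from the axis to the centre of its ball knob; the housing below is 35 mm high, 120 mm along y.
- lever_knob (a point): Centre of the lever's black ball knob, 26 mm across, at the end of the rod.
- gauge: The beam gauge's fixed grey base, 120 mm x 260 mm (along the beam, its y) x 35 mm high, with two posts to 120 mm above the table that carry the beam. Origin under its middle, below the beam's pivot; the lever is on its -x side, the pan at its +y end.
- crate: Open yellow packing crate fixed to the table, 150 mm (its x) x 224 mm (its y) x 108 mm high, floor 6 mm thick. Four cells in a row along its y, three filled. Origin at the middle of its underside.
- crate_gap (a point): Middle of the floor of the empty cell, 6 mm above the table, axes as the crate's. The cell is 50 mm wide in y between dividers 94 mm high (above this point), and at the foot 74 mm long in x, between end blocks 38 mm high; above these blocks it is open to the end walls, 136 mm apart, as finger room at both ends. The rim is 102 mm above this point. The tin goes in with its 66 mm side along x, so it must be held by its two small ends (grip across the 66 mm).
- packed0: A neighbour tin, the same shape and look as the ink tin, standing loose in its own cell of the crate. Origin at the middle of its underside. Leave alone.
- packed1: A neighbour tin, the same shape and look as the ink tin, standing loose in its own cell of the crate. Origin at the middle of its underside. Leave alone.
- packed2: A neighbour tin, the same shape and look as the ink tin, standing loose in its own cell of the crate. Origin at the middle of its underside. Leave alone.
- jar: Bystander: squat glass jar, 72 mm thick, 80 mm high; origin under its middle.
- tape: Bystander: roll of tape lying flat, 90 mm across, 24 mm high; origin under its middle.
There are look-alikes about, which are no part of the job. Leave any blue or pink look-alike of the tin alone.

How it is judged:
By the outcome, as a careful person would: the job done as asked, in the order asked, and still so for the second after the job is handed in, with the robot touching nothing.
It also fails if it takes over 72 s, if anything falls off the work surface, if the arm or the gripper's body presses on something with over 40 N, if the wrist force passes 120 N, or if a joint passes its speed limit or range.

## Robot

A 7-joint arm with a two-finger parallel gripper is mounted at the origin on the work surface. World frame = base frame: x ahead of the robot, y to its left, z up, the work surface at z = 0. Lengths are in mm, angles in rad, forces in N, time in s.
With the tool pointing down it reaches from about 425 to 875 mm from the base axis. Payload 4.7 kg.
Tool frame: the origin (TCP) lies at the very end of the fingers, on their centre line; the grasp point (between the pads) lies 19 mm behind it; z points along the fingers, y is the direction in which the jaws open and shut (so a half turn about z gives the same grasp; the last joint's range is limited). The gripper opens to 87 mm and grips with 3 to 60 N. Pads are 19 mm wide; open, the fingers measure 117 mm over their backs; the gripper's body (75 mm by 190 mm) begins 51 mm behind the grasp point.
Start: joints at [-1.321, 0.321, -0.07, 1.45, 0.023, 1.371, -0.057], TCP at [151.88, 632.027, 222.587] pointing down, gripper open.
Joint ranges: [-2.86, 2.86], [-0.3, 2.09], [-1.38, 1.24], [0.06, 2.45], [-1.56, 4.7], [0.09, 2.05], [-2.69, 2.69]. Speed limits (rad/s): [2.57, 2.57, 3.14, 3.14, 3.14, 3.14, 3.14].

## Interface

Orientations are given as a unit quaternion [x, y, z, w].
In Python, from plant import state, grab_frame, hand_in, search_frame, silhouettes, place_of gives the robot as it stands. The module is installed in compiled form; this text tells all that it offers.
- The arm moves only by the tool carry_out, never from a script. Its argument "moves" is a list of rows, each an object of numbers: "dx", "dy", "dz": the shift along the tool's x, y, z in cm; "yaw": the turn about the tool's z in degrees. In form: [{"dx": .., "dy": .., "dz": .., "yaw": ..}, ...]. A call has 1 to 12 rows; each row shifts and turns the commanded pose from where the row before left it, along the tool's axes as they then stand; what a row does not reach is not made up. A row lasts 1/8 s, in which the tool goes at most 62.5 mm and 10.7 degrees, less where a joint would pass 70% of its speed; a pose out of reach is approached as far as the arm can. A call with a gripper value outside its range is refused whole. "hand" is the closure, from -1 (fully open) to 1 (shut), set as the call begins (left out, the last holds). The fingers move at their own pace and stop on an object; "grip_force" is the grip in N (left out, the last holds). Time passes only in rows, so rows that do not move let the fingers close. It gives the time, the measured TCP pose, the force and the opening at its end, in the units of the state.
- state(): the state, without advancing time (a new reading comes with each control period).
- grab_frame(name): name is "side" or "top" or "wrist"; returns a dict with "color" (384x512x3 uint8, red, green, blue), "intrinsics" (3x3 intrinsics, pixels), "dist_coeffs" ([k1, k2, p1, p2, k3] as OpenCV has them; the pictures are not rectified), "rvec" (rotation vector, rad) and "tvec" (3), from world to camera coordinates, as OpenCV has them; the wrist camera has in their place "hand_eye" (4x4, takes a point from camera to tool coordinates, whose origin is the TCP and whose axes are the flange's). Camera axes: x right, y down, z forward; pixel columns grow to the right and rows downward; lengths in mm; the calibration is good to about 2 mm. A picture is of the moment at which its call begins: read the wrist's pose just before it. There is no depth.
- hand_in(): hands the job in, once; it reports no verdict.
Trained networks look in the newest picture that a camera, given by its name, has taken for a name from the list of things; names that differ only in an ending like _2 or _b are one class to them, and where a whole thing is asked for, a point or a joint stands for the part that bears it (a point fixed in the world has none). Each returns a list of dicts, best first, with "conf" (0 to 1); they miss things now and then, are a little off and sometimes report something else, mostly with a low value. They report only what shows in the picture. A call takes as long as a camera call. They do not tell look-alikes from the thing itself.
- search_frame(camera, query): "point" ([x, y, z] in mm, in the coordinates of the camera as it stood for that picture, good to about 4 mm: the middle of the surface that is visible of it).
- silhouettes(camera, query): "mask" (384x512 bool, what is visible of it).
- place_of(camera, query): "point" ([x, y, z] in mm, in the coordinates of the camera as it stood for that picture, good to about 4 mm: a listed point, or the origin of a listed thing).
The state is a dict: "time": time; "joint_positions": joint angles; "dq": joint speeds; "tau": joint torques, N m; "ee_pos": TCP position; "orientation": TCP orientation; "contact_force": force on the tool from outside, world axes, zero at the start; "torque": the same for the moment, N m; "gripper_width": finger opening in mm.
Only numpy, scipy, OpenCV 4.12 (cv2) and the standard library are available. Lean on these libraries where they do the work, as an engineer would, in place of code of your own. Each camera call takes 0.05 s, during which the arm holds its last target. There are 200 camera calls.

## Working session

There is one attempt and no reset: what is moved stays moved. The work goes in short steps, Python scripts to look and compute and a tool call to move; the robot and the scene stay as the last step left them, time stands still between calls to the robot, and variables do not carry over. Pictures are saved under pics/ and viewed, about 8 in all and at most 12, crops included, and the job is handed in when it is done.

Besides the shell and the picture viewer there is one more tool, called in YAML: its name, and indented under it one key for each argument. carry_out: Moves the arm, as the interface text tells. Its arguments: {"type":"object","properties":{"moves":{"type":"array","items":{"type":"object","properties":{"dx":{"type":"number"},"dy":{"type":"number"},"dz":{"type":"number"},"yaw":{"type":"number"}}}},"hand":{"type":"number"},"grip_force":{"type":"number"}},"required":["moves"]}

```bash
mkdir -p pics
cat > h.py <<'E'
import numpy as np, cv2
from scipy.spatial.transform import Rotation as R
from plant import *
def w2c(f,s=None):
    if 'rvec' in f:
        T=np.eye(4);T[:3,:3]=cv2.Rodrigues(np.array(f['rvec'],float))[0];T[:3,3]=np.ravel(f['tvec']);return np.linalg.inv(T)
    T=np.eye(4);T[:3,:3]=R.from_quat(s['orientation']).as_matrix();T[:3,3]=s['ee_pos'];return T@np.array(f['hand_eye'])
def look(cam,names,save=None):
    s=state();f=grab_frame(cam);T=w2c(f,s)
    if save: cv2.imwrite('pics/'+save,f['color'][...,::-1])
    for n in names:
        for d in place_of(cam,n)[:5]:
            p=np.array(d['point']);w=T[:3,:3]@p+T[:3,3]
            uv=cv2.projectPoints(p.reshape(1,1,3),np.zeros(3),np.zeros(3),np.array(f['intrinsics']),np.array(f['dist_coeffs']))[0].ravel()
            print(cam,n,round(d['conf'],2),w.round(0),uv.round(0))
    return f,T
E
python3 - <<'E'
from h import *
N=['tin_center','nest','pan','lever_pivot','lever_knob','gauge','crate','crate_gap','packed0','jar','tape']
a,_=look('side',N);b,_=look('top',N)
cv2.imwrite('pics/a.png',np.vstack([a['color'],b['color']])[...,::-1] if 0 else cv2.resize(np.hstack([a['color'],b['color']])[...,::-1],(800,300)))
cv2.imwrite('pics/top.png',cv2.resize(b['color'][...,::-1],(768,576)));cv2.imwrite('pics/side.png',cv2.resize(a['color'][...,::-1],(768,576)))
s=state();print(s['time'],R.from_quat(s['orientation']).as_matrix().round(3),s['gripper_width'],s['contact_force'])
E
```

```text
side tin_center 0.87 [504.  -4.  57.] [228. 207.]
side tin_center 0.76 [832.  57.  43.] [321. 179.]
side tin_center 0.57 [376. 184.  47.] [167. 186.]
side nest 0.84 [500.  -7.   0.] [227. 225.]
side pan 0.94 [ 529. -145.  126.] [257. 212.]
side lever_pivot 0.74 [ 435. -269.   50.] [238. 285.]
side lever_knob 0.94 [ 419. -226.  125.] [222. 245.]
side gauge 0.8 [ 550. -252.    4.] [284. 280.]
side crate 0.91 [554. 260.   2.] [217. 177.]
side jar 0.74 [704.  65.  -1.] [282. 198.]
side tape 0.64 [706. -43.  -3.] [300. 217.]
top tin_center 0.71 [373. 183.  47.] [193. 272.]
top tin_center 0.67 [508.  -5.  63.] [268. 215.]
top tin_center 0.67 [826.  57.  48.] [241.  97.]
top nest 0.8 [497.  -5.   2.] [268. 223.]
top nest 0.24 [540. 179.   8.] [197. 207.]
top pan 0.61 [ 538. -144.  129.] [327. 198.]
top pan 0.33 [ 545. -251.    3.] [361. 202.]
top lever_pivot 0.72 [ 425. -269.   51.] [375. 246.]
top lever_knob 0.55 [507.  -6.  13.] [268. 218.]
top lever_knob 0.52 [ 424. -225.  124.] [363. 245.]
top gauge 0.61 [ 549. -250.    3.] [360. 200.]
top gauge 0.36 [703.  63.  -0.] [240. 146.]
top crate 0.91 [555. 257.  -4.] [168. 203.]
top crate_gap 0.69 [556. 287.  10.] [156. 202.]
top packed0 0.97 [539. 179.   6.] [197. 208.]
top packed0 0.65 [571. 335.   6.] [138. 197.]
top packed0 0.61 [550. 229.   4.] [178. 204.]
top jar 0.87 [704.  63.   5.] [240. 146.]
top tape 0.87 [707. -42.   1.] [279. 144.]
top tape 0.19 [508.  -7.  12.] [268. 218.]
1.2 [[-0.972  0.234  0.   ]
 [ 0.234  0.972 -0.   ]
 [-0.     0.    -1.   ]] 87.00061867936236 [ 0.49877021  0.08025668 -0.55418432]
```

View pics/top.png

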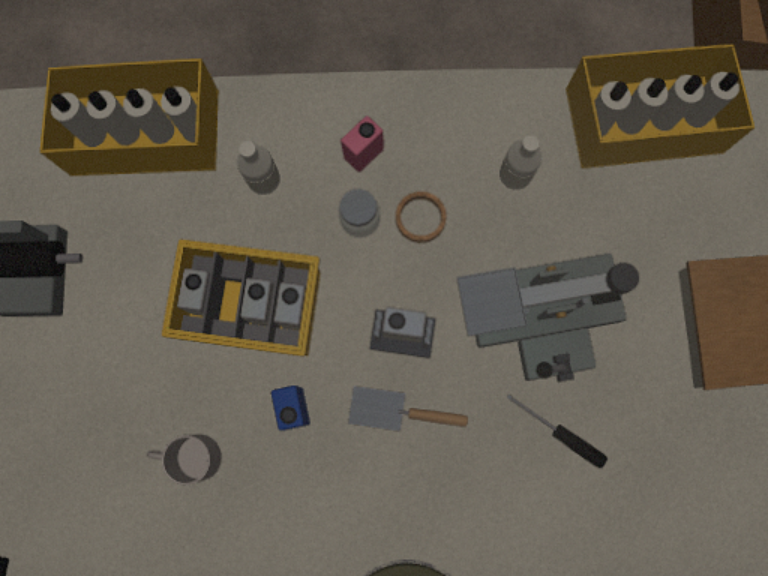

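View pics/side.png

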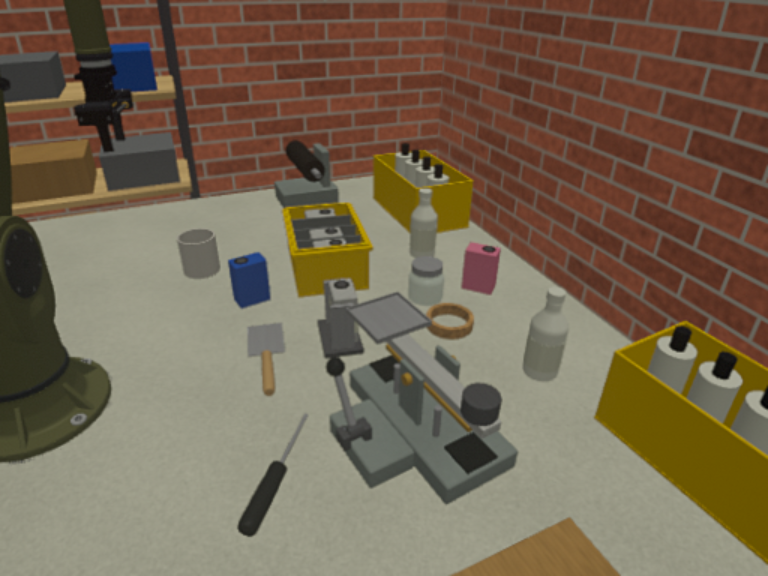

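The tin to take is the one in the dark nest, at top-view px (405,320). Not to be taken: blue (290,407), pink (362,143), and the three packed in the crate (192,290), (257,298) and (290,303). The pan is at about (490,302) and the knob at (545,370). I'll bring the wrist camera over for a close check.

carry_out:
  moves:
    - {"yaw":9.5,"dz":-1.5}
    - {"yaw":9.5,"dz":-1.5}
    - {"yaw":9.5,"dz":-1.5}
    - {"yaw":9.5,"dz":-1.5}
    - {"yaw":9.5,"dz":-1.5}
    - {"yaw":9.5,"dz":-1.5}
    - {"yaw":9.5,"dz":-1.5}
    - {"yaw":10,"dz":-1.5}
  hand: -1

```text
validation failed for argument at $.mo...
```

carry_out:
  moves:
    - {"dx":-3.2,"dy":3.0}
    - {"dx":-3.2,"dy":3.0}
    - {"dx":-3.2,"dy":3.0}
    - {"dx":-3.2,"dy":3.0}
    - {"dx":-3.2,"dy":3.0}
    - {"dx":-3.2,"dy":3.0}
    - {"dx":-3.2,"dy":3.0}
    - {"dx":-3.2,"dy":3.0}
    - {"dx":-3.2,"dy":3.0}
    - {"dx":-3.2,"dy":3.0}
    - {"dx":-3.2,"dy":3.0}
    - {}

```text
validation failed for argument at $.mo...
```

Run:
```python
from h import *
f,T=look('wrist',['crate','crate_gap','packed0','tin_center'],'w1.png')
s=state();print(s['time'],s['ee_pos'],R.from_quat(s['orientation']).as_matrix().round(3).tolist(),np.array(f['hand_eye']).round(2).tolist())
```

```text
1.45 [151.88941945 632.02507948 222.59268289] [[-0.972, 0.234, 0.0], [0.234, 0.972, 0.0], [-0.0, 0.0, -1.0]] [[-0.0, -0.96, -0.28, 77.14], [1.0, -0.0, 0.0, 0.95], [-0.0, -0.28, 0.96, -162.9], [0.0, 0.0, 0.0, 1.0]]
```

View pics/w1.png

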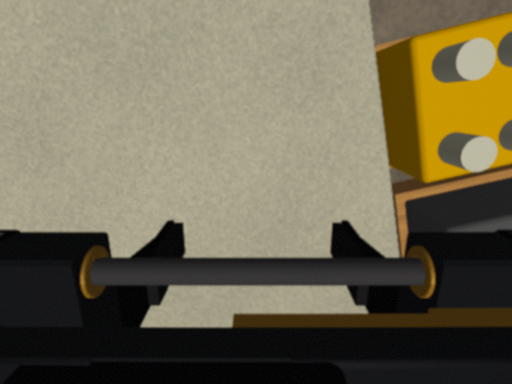

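carry_out:
  moves:
    - {"dx":0,"dy":0,"yaw":9.5,"dz":-1.5}
    - {"dx":0,"dy":0,"yaw":9.5,"dz":-1.5}
    - {"dx":0,"dy":0,"yaw":9.5,"dz":-1.5}
    - {"dx":0,"dy":0,"yaw":9.5,"dz":-1.5}
    - {"dx":0,"dy":0,"yaw":9.5,"dz":-1.5}
    - {"dx":0,"dy":0,"yaw":9.5,"dz":-1.5}
    - {"dx":0,"dy":0,"yaw":9.5,"dz":-1.5}
    - {"dx":0,"dy":0,"yaw":10,"dz":-1.5}
  hand: -1
  grip_force: 30

```text
time: 2.45
ee_pos: [151.8, 632.0, 343.1]
orientation: [0.709, 0.705, 0.0, -0.0]
contact_force: [0.2, 1.1, 0.8]
gripper_width: 87.3
```

carry_out:
  moves:
    - {"dx":-3.2,"dy":3.0,"dz":0,"yaw":0}
    - {"dx":-3.2,"dy":3.0,"dz":0,"yaw":0}
    - {"dx":-3.2,"dy":3.0,"dz":0,"yaw":0}
    - {"dx":-3.2,"dy":3.0,"dz":0,"yaw":0}
    - {"dx":-3.2,"dy":3.0,"dz":0,"yaw":0}
    - {"dx":-3.2,"dy":3.0,"dz":0,"yaw":0}
    - {"dx":-3.2,"dy":3.0,"dz":0,"yaw":0}
    - {"dx":-3.2,"dy":3.0,"dz":0,"yaw":0}
    - {"dx":-3.2,"dy":3.0,"dz":0,"yaw":0}
    - {"dx":-3.2,"dy":3.0,"dz":0,"yaw":0}
    - {"dx":-3.2,"dy":3.0,"dz":0,"yaw":0}
    - {"dx":0,"dy":0,"dz":0,"yaw":0}

```text
time: 3.95
ee_pos: [484.6, 275.7, 342.9]
orientation: [0.71, 0.704, 0.0, 0.001]
contact_force: [0.2, -0.5, 0.0]
gripper_width: 87.4
```

Run:
```python
from h import *
f,T=look('wrist',['crate','crate_gap','packed0','tin_center'],'w2.png')
s=state();print(s['time'],s['ee_pos'],R.from_quat(s['orientation']).as_matrix().round(3).tolist(),s['joint_positions'])
```

```text
wrist crate 0.92 [553. 262.  -0.] [297. 156.]
wrist crate_gap 0.67 [557. 290.   7.] [300. 141.]
wrist packed0 0.94 [538. 180.   7.] [287. 203.]
wrist packed0 0.76 [545. 239.   7.] [292. 171.]
wrist packed0 0.74 [572. 341.   7.] [310. 108.]
wrist packed0 0.65 [504.  -7.  61.] [269. 314.]
wrist packed0 0.47 [709.  68.   3.] [376. 258.]
wrist tin_center 0.87 [375. 185.  49.] [190. 210.]
wrist tin_center 0.55 [508.  -8.  62.] [271. 314.]
4.2 [480.86078379 281.40872352 342.52427248] [[-0.003, 1.0, -0.0], [1.0, 0.003, 0.0], [0.0, -0.0, -1.0]] [-0.97596322  0.08842117  0.43406676  1.49961    -0.0377291   1.5617824
 -0.5405384 ]
```

View pics/w2.png

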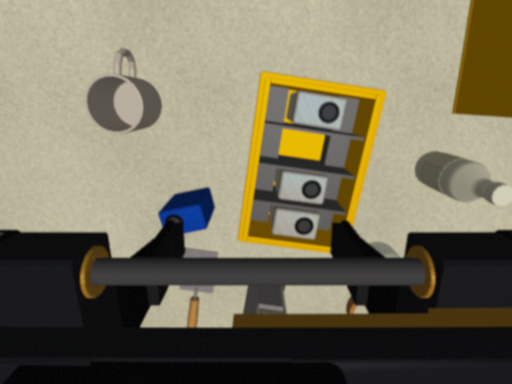

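The image shows the crate rim with corners at about (263,72), (385,91) and (239,241), and the empty yellow-floored cell at (301,145) between two packed tins. Next I look over the nest, then the gauge.

carry_out:
  moves:
    - {"dx":-5,"dy":0.4,"dz":0,"yaw":0}
    - {"dx":-5,"dy":0.4,"dz":0,"yaw":0}
    - {"dx":-5,"dy":0.4,"dz":0,"yaw":0}
    - {"dx":-5,"dy":0.4,"dz":0,"yaw":0}
    - {"dx":-5,"dy":0.4,"dz":0,"yaw":0}
    - {"dx":0,"dy":0,"dz":0,"yaw":0}
    - {"dx":0,"dy":0,"dz":0,"yaw":0}
    - {"dx":0,"dy":0,"dz":0,"yaw":0}

```text
time: 5.2
ee_pos: [501.6, 32.1, 342.4]
orientation: [0.706, 0.708, -0.0, -0.0]
contact_force: [0.6, 0.9, -1.0]
gripper_width: 87.4
```

Run:
```python
from h import *
f,T=look('wrist',['nest','tin','tin_center','pan','jar'],'w3.png')
s=state();print(s['time'],s['ee_pos']);np.savez('w3.npz',T=T,K=f['intrinsics'],d=f['dist_coeffs'])
```

```text
wrist nest 0.85 [499.  -0.   3.] [255. 168.]
wrist tin 0.76 [829.  61.   6.] [455. 133.]
wrist tin 0.58 [372. 187.   1.] [173.  49.]
wrist tin 0.56 [504.  -6.  14.] [258. 173.]
wrist tin_center 0.8 [374. 184.  48.] [166.  46.]
wrist tin_center 0.69 [504.  -6.  62.] [258. 180.]
wrist tin_center 0.62 [831.  57.  50.] [474. 139.]
wrist pan 0.57 [ 531. -142.  129.] [277. 284.]
wrist jar 0.81 [709.  66.  -1.] [381. 129.]
wrist jar 0.22 [ 431. -269.   55.] [217. 321.]
5.5 [501.7683923   30.37239221 342.48507997]
```

carry_out:
  moves:
    - {"dx":-5,"dy":0,"dz":-0.5,"yaw":0}
    - {"dx":-5,"dy":0,"dz":-0.5,"yaw":0}
    - {"dx":-5,"dy":0,"dz":-0.5,"yaw":0}
    - {"dx":-5,"dy":0,"dz":0,"yaw":0}
    - {"dx":0,"dy":0,"dz":0,"yaw":0}
    - {"dx":0,"dy":0,"dz":0,"yaw":0}
    - {"dx":0,"dy":0,"dz":0,"yaw":0}

```text
time: 6.38
ee_pos: [502.2, -168.2, 357.3]
orientation: [0.706, 0.708, 0.0, -0.0]
contact_force: [-0.1, -0.5, -0.0]
gripper_width: 87.0
```

Run:
```python
from h import *
f,T=look('wrist',['pan','lever_knob','lever_pivot','gauge'],'w4.png')
s=state();print(s['time'],s['ee_pos']);np.savez('w4.npz',T=T,K=f['intrinsics'],d=f['dist_coeffs'])
a=[cv2.resize(cv2.imread(f'pics/w{i}.png'),(512,384))[:260] for i in (3,4)]
cv2.imwrite('pics/w34.png',np.vstack(a))
```

```text
wrist pan 0.56 [ 531. -142.  133.] [279. 143.]
wrist lever_knob 0.82 [ 418. -218.  130.] [195. 198.]
wrist lever_pivot 0.88 [ 429. -271.   56.] [213. 214.]
wrist gauge 0.78 [ 549. -254.    5.] [283. 196.]
6.625 [ 501.90600258 -169.29919363  357.53605115]
```

View pics/w34.png

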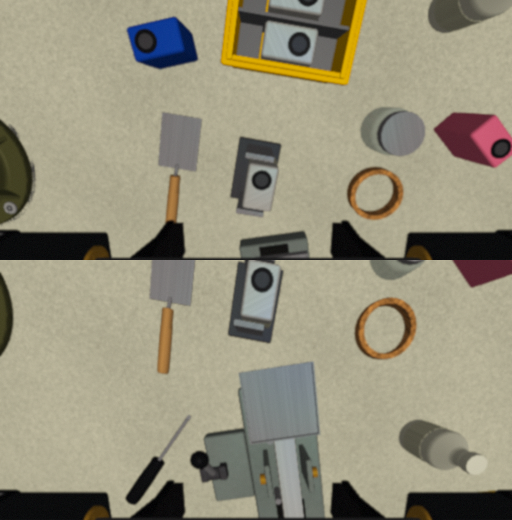

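```bash
cat > fit.py <<'E'
from h import *
from scipy.optimize import differential_evolution as DE
def fit(img,T,K,d,lx,ly,z,x0,y0,th0,dp=15,da=15,cen=(0,0)):
    g=cv2.GaussianBlur(img,(0,0),1.2).astype(float)
    gx=np.abs(cv2.Sobel(g,-1,1,0)).max(2) ;gy=np.abs(cv2.Sobel(g,-1,0,1)).max(2)
    W=np.linalg.inv(T);rv=cv2.Rodrigues(W[:3,:3])[0];tv=W[:3,3]
    t=np.linspace(-.48,.48,40);e=0*t+.5
    P=np.r_[np.c_[t*lx,e*ly],np.c_[t*lx,-e*ly],np.c_[e*lx,t*ly],np.c_[-e*lx,t*ly]]
    def sc(p):
        a=np.radians(p[2]);c,s=np.cos(a),np.sin(a)
        Q=P@np.array([[c,s],[-s,c]])+p[:2]
        uv=cv2.projectPoints(np.c_[Q,0*Q[:,0]+z],rv,tv,K,d)[0][:,0].astype(np.float32)
        q=uv.reshape(4,40,2);dv=q[:,-1]-q[:,0];n=np.c_[-dv[:,1],dv[:,0]]/np.linalg.norm(dv,axis=1)[:,None]
        v=lambda G:cv2.remap(G.astype(np.float32),uv[:,0].reshape(4,40),uv[:,1].reshape(4,40),cv2.INTER_LINEAR)
        m=np.abs(n[:,:1])*v(gx)+np.abs(n[:,1:])*v(gy)
        return -np.minimum(m,60).mean()
    r=DE(sc,[(x0-dp,x0+dp),(y0-dp,y0+dp),(th0-da,th0+da)],seed=1,tol=1e-6,maxiter=150)
    return r.x.round(1),round(-r.fun,1)
E
python3 - <<'E'
from fit import *
ld=lambda i:cv2.imread(f'pics/w{i}.png')
z3=np.load('w3.npz');z4=np.load('w4.npz')
T2=z3['T'].copy();T2[:3,3]+=np.array([480.86,281.41,342.52])-[501.77,30.37,342.49]
K,d=z3['K'],z3['d']
print('crate outer',fit(ld(2),T2,K,d,150,224,108,554,260,-8))
print('crate inner',fit(ld(2),T2,K,d,136,212,108,554,260,-8))
for i,T in ((3,z3['T']),(4,z4['T'])):
  print('tin top',i,fit(ld(i),T,K,d,42,66,107,504,-6,-8))
  print('nest',i,fit(ld(i),T,K,d,70,106,12,500,-5,-8))
print('pan',fit(ld(4),z4['T'],K,d,94,94,134,532,-144,6))
print('pan129',fit(ld(4),z4['T'],K,d,94,94,131,532,-144,6))
E
```

```text
crate outer (array([554.7, 261.6,  -8.9]), np.float64(56.5))
crate inner (array([546.5, 271.1,  -8.2]), np.float64(57.1))
tin top 3 (array([506.9,  -4.3,  -9.4]), np.float64(57.8))
nest 3 (array([499.8,  -1.3, -11.2]), np.float64(50.2))
tin top 4 (array([508.3,  -9.4, -12.7]), np.float64(57.1))
nest 4 (array([499.6,  -2. ,  -6.8]), np.float64(59.2))
pan (array([ 531.9, -143.3,    8.4]), np.float64(52.3))
pan129 (array([ 531.9, -144.1,    8.2]), np.float64(52.2))
```

carry_out:
  moves:
    - {"dx":4.1,"dy":0.05,"dz":0,"yaw":0}
    - {"dx":4.1,"dy":0.05,"dz":0,"yaw":0}
    - {"dx":4.1,"dy":0.05,"dz":0,"yaw":0}
    - {"dx":4.1,"dy":0.1,"dz":0,"yaw":0}
    - {"dx":0,"dy":0,"dz":4,"yaw":9.5}
    - {"dx":0,"dy":0,"dz":4,"yaw":0}
    - {"dx":0,"dy":0,"dz":4,"yaw":0}
    - {"dx":0,"dy":0,"dz":3.7,"yaw":0}
    - {"dx":0,"dy":0,"dz":0,"yaw":0}
    - {"dx":0,"dy":0,"dz":0,"yaw":0}

```text
time: 7.88
ee_pos: [505.2, -5.9, 202.1]
orientation: [0.763, 0.646, 0.001, 0.001]
contact_force: [-0.3, 0.3, 0.3]
gripper_width: 86.9
```

Run:
```python
from fit import *
f,T=look('wrist',['nest','tin','tin_center'],'w5.png')
s=state();print(s['time'],s['ee_pos'],R.from_quat(s['orientation']).as_matrix()[:,1])
im=cv2.imread('pics/w5.png');K,d=map(np.array,(f['intrinsics'],f['dist_coeffs']))
print(fit(im,T,K,d,42,66,107,504,-6,-9),fit(im,T,K,d,70,106,12,500,-2,-9))
cv2.imwrite('pics/w5c.png',cv2.resize(im[60:260,130:400],None,fx=2,fy=2))
```

```text
wrist tin 0.69 [375. 188.   2.] [107.  13.]
wrist tin 0.56 [506.  -5.  15.] [257. 168.]
wrist tin_center 0.61 [376. 184.  50.] [85.  3.]
8.075 [505.25769346  -5.89311407 202.0624162 ] [ 0.98626943 -0.16512665  0.00240772]
(array([506.3,  -4.5,  -8.8]), np.float64(58.0)) (array([497.4,  -3.2, -11.5]), np.float64(49.5))
```

View pics/w5c.png

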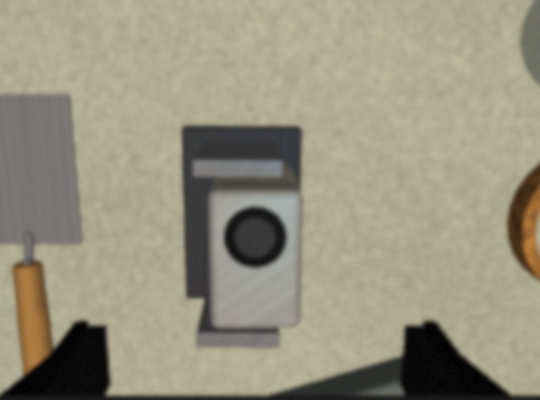

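The crop shows the bare tin between the two cheeks in the dark nest, squared to the image with its top centred at about (255,257). The fingers sit symmetrically left and right of it. I descend and grip.

carry_out:
  moves:
    - {"dx":0.1,"dy":0.05,"dz":2.5,"yaw":0}
    - {"dx":0,"dy":0,"dz":2.5,"yaw":0}
    - {"dx":0,"dy":0,"dz":2.5,"yaw":0}
    - {"dx":0,"dy":0,"dz":2.5,"yaw":0}
    - {"dx":0,"dy":0,"dz":2.0,"yaw":0}
    - {"dx":0,"dy":0,"dz":1.5,"yaw":0}
    - {"dx":0,"dy":0,"dz":0,"yaw":0}
    - {"dx":0,"dy":0,"dz":0,"yaw":0}

```text
time: 9.07
ee_pos: [505.7, -5.1, 66.4]
orientation: [0.763, 0.646, 0.001, 0.0]
contact_force: [0.2, 0.2, -0.6]
gripper_width: 86.9
```

carry_out:
  moves:
    - {"dx":0,"dy":0,"dz":0,"yaw":0}
    - {"dx":0,"dy":0,"dz":0,"yaw":0}
    - {"dx":0,"dy":0,"dz":0,"yaw":0}
    - {"dx":0,"dy":0,"dz":0,"yaw":0}
    - {"dx":0,"dy":0,"dz":0,"yaw":0}
    - {"dx":0,"dy":0,"dz":0,"yaw":0}
    - {"dx":0,"dy":0,"dz":0,"yaw":0}
    - {"dx":0,"dy":0,"dz":0,"yaw":0}
  hand: 1
  grip_force: 30

```text
time: 10.07
ee_pos: [505.0, -5.1, 65.6]
orientation: [0.763, 0.646, 0.0, 0.0]
contact_force: [0.9, 0.2, -0.2]
gripper_width: 41.6
```

carry_out:
  moves:
    - {"dx":0,"dy":0,"dz":-1.5,"yaw":0}
    - {"dx":0,"dy":0,"dz":-2.5,"yaw":0}
    - {"dx":0,"dy":0,"dz":-3,"yaw":0}
    - {"dx":0,"dy":0,"dz":-3,"yaw":0}
    - {"dx":0,"dy":0,"dz":-3,"yaw":0}
    - {"dx":0,"dy":0,"dz":-3,"yaw":0}
    - {"dx":0,"dy":0,"dz":-1.5,"yaw":-6}
    - {"dx":0,"dy":0,"dz":0,"yaw":-6}
    - {"dx":0,"dy":0,"dz":0,"yaw":-5.8}
    - {"dx":0,"dy":0,"dz":0,"yaw":0}

```text
time: 11.32
ee_pos: [504.5, -5.4, 240.9]
orientation: [0.655, 0.756, 0.0, -0.0]
contact_force: [0.3, 0.2, -4.3]
gripper_width: 41.7
```

carry_out:
  moves:
    - {"dx":-2,"dy":0.1,"dz":0,"yaw":0}
    - {"dx":-3,"dy":0.1,"dz":0,"yaw":0}
    - {"dx":-3,"dy":0.1,"dz":0,"yaw":0}
    - {"dx":-3,"dy":0.2,"dz":0,"yaw":0}
    - {"dx":-2,"dy":0.1,"dz":0,"yaw":0}
    - {"dx":-1.1,"dy":0.1,"dz":0,"yaw":0}
    - {"dx":0,"dy":0,"dz":0,"yaw":0}
    - {"dx":0,"dy":0,"dz":0,"yaw":0}
    - {"dx":0,"dy":0,"dz":0,"yaw":0}

```text
time: 12.45
ee_pos: [532.2, -142.5, 240.5]
orientation: [0.654, 0.757, 0.0, -0.0]
contact_force: [0.8, -0.4, -2.9]
gripper_width: 41.8
```

Run:
```python
from h import *
s=state();print(s['time'],s['ee_pos'],R.from_quat(s['orientation']).as_matrix()[:,1],s['gripper_width'],s['joint_positions'],s['contact_force'])
for c in('side','top'): look(c,['pan','tin_center','lever_knob'],c+'2.png')
```

```text
12.45 [ 532.22947538 -142.48443954  240.52094654] [9.89338118e-01 1.45636836e-01 1.80589558e-05] 41.793859502470504 [-0.56996681  0.1211974   0.85696188  1.69944757 -0.09417786  1.3637442
  0.4489475 ] [ 0.82468829 -0.44867241 -2.93812641]
side pan 0.9 [ 532. -144.  128.] [259. 210.]
side tin_center 0.98 [ 531. -142.  233.] [259. 169.]
side tin_center 0.84 [830.  56.  45.] [321. 179.]
side lever_knob 0.61 [ 422. -225.  126.] [224. 244.]
top pan 0.84 [ 534. -144.  132.] [327. 200.]
top tin_center 0.94 [827.  59.  50.] [240.  96.]
top tin_center 0.89 [375. 182.  47.] [194. 271.]
top tin_center 0.6 [ 534. -142.  239.] [333. 192.]
top lever_knob 0.55 [547. 232.   4.] [177. 205.]
```

carry_out:
  moves:
    - {"dx":0,"dy":0,"dz":1.5,"yaw":0}
    - {"dx":0,"dy":0,"dz":1.5,"yaw":0}
    - {"dx":0,"dy":0,"dz":1.3,"yaw":0}
    - {"dx":0,"dy":0,"dz":0.7,"yaw":0}
    - {"dx":0,"dy":0,"dz":0.3,"yaw":0}
    - {"dx":0,"dy":0,"dz":0,"yaw":0}
    - {"dx":0,"dy":0,"dz":0,"yaw":0}

```text
time: 13.72
ee_pos: [532.5, -143.8, 188.0]
orientation: [0.654, 0.756, 0.0, 0.0]
contact_force: [0.3, -0.3, -2.7]
gripper_width: 41.4
```

carry_out:
  moves:
    - {"dx":0,"dy":0,"dz":0.15,"yaw":0}
    - {"dx":0,"dy":0,"dz":0.15,"yaw":0}
    - {"dx":0,"dy":0,"dz":0,"yaw":0}
    - {"dx":0,"dy":0,"dz":0,"yaw":0}

```text
time: 14.22
ee_pos: [532.2, -143.6, 184.6]
orientation: [0.654, 0.756, 0.0, 0.0]
contact_force: [0.5, -0.0, -2.3]
gripper_width: 41.5
```

carry_out:
  moves:
    - {"dx":0,"dy":0,"dz":0.1,"yaw":0}
    - {"dx":0,"dy":0,"dz":0.1,"yaw":0}
    - {"dx":0,"dy":0,"dz":0,"yaw":0}
    - {"dx":0,"dy":0,"dz":0,"yaw":0}

```text
time: 14.72
ee_pos: [532.3, -143.6, 182.7]
orientation: [0.654, 0.756, 0.0, 0.0]
contact_force: [0.4, 0.7, -1.6]
gripper_width: 41.8
```

carry_out:
  moves:
    - {"dx":0,"dy":0,"dz":0.1,"yaw":0}
    - {"dx":0,"dy":0,"dz":0,"yaw":0}
    - {"dx":0,"dy":0,"dz":0,"yaw":0}

```text
time: 15.1
ee_pos: [532.3, -143.4, 182.0]
orientation: [0.654, 0.756, 0.0, -0.0]
contact_force: [-2.1, 1.3, 4.1]
gripper_width: 41.7
```

carry_out:
  moves:
    - {"dx":0,"dy":0,"dz":0,"yaw":0}
    - {"dx":0,"dy":0,"dz":0,"yaw":0}
    - {"dx":0,"dy":0,"dz":0,"yaw":0}
    - {"dx":0,"dy":0,"dz":0,"yaw":0}
    - {"dx":0,"dy":0,"dz":0,"yaw":0}
    - {"dx":0,"dy":0,"dz":-2,"yaw":0}
    - {"dx":0,"dy":0,"dz":-3,"yaw":0}
    - {"dx":0,"dy":0,"dz":-3,"yaw":0}
    - {"dx":0,"dy":0,"dz":-2,"yaw":0}
  hand: -1

```text
time: 16.23
ee_pos: [532.6, -143.9, 283.1]
orientation: [0.654, 0.756, 0.001, 0.001]
contact_force: [0.9, 0.5, 0.0]
gripper_width: 87.2
```

carry_out:
  moves:
    - {"dx":0,"dy":0,"dz":0,"yaw":-10}
    - {"dx":0,"dy":0,"dz":0,"yaw":-10}
    - {"dx":0,"dy":0,"dz":0,"yaw":-10}
    - {"dx":0,"dy":0,"dz":0,"yaw":-10}
    - {"dx":0,"dy":0,"dz":0,"yaw":-10}
    - {"dx":0,"dy":0,"dz":0,"yaw":-10}
    - {"dx":0,"dy":0,"dz":0,"yaw":-10}
    - {"dx":0,"dy":0,"dz":0,"yaw":-10}
    - {"dx":0,"dy":0,"dz":0,"yaw":-10}
    - {"dx":0,"dy":0,"dz":0,"yaw":0}
  hand: 1

```text
time: 17.48
ee_pos: [532.2, -143.7, 281.6]
orientation: [-0.071, 0.997, 0.0, 0.0]
contact_force: [0.2, -0.4, 0.2]
gripper_width: 1.6
```

Run:
```python
from h import *
s=state();print(s['time'],s['ee_pos'],R.from_quat(s['orientation']).as_matrix()[:,1],s['gripper_width'],s['joint_positions'],s['contact_force'])
look('side',['pan','tin','lever_knob','lever_pivot'],'side3.png');f,T=look('wrist',['tin','lever_knob','lever_pivot'],'w6.png')
```

```text
17.475 [ 532.18078797 -143.74767574  281.55669213] [-1.42162554e-01  9.89843323e-01  6.17001553e-05] 1.6163839177645367 [-0.48674276  0.09317958  0.75896353  1.63176589 -0.06471885  1.44229648
  1.99179109] [ 0.16216944 -0.4155606   0.22942549]
side pan 0.74 [ 531. -143.  176.] [258. 192.]
side pan 0.73 [ 532. -146.  126.] [259. 212.]
side pan 0.51 [ 533. -148.  130.] [260. 211.]
side tin 0.89 [ 533. -144.  126.] [259. 211.]
side tin 0.75 [370. 184.   2.] [167. 199.]
side tin 0.71 [825.  55.  -3.] [318. 192.]
side lever_knob 0.91 [ 418. -224.  122.] [222. 246.]
side lever_pivot 0.96 [ 430. -274.   49.] [237. 288.]
side lever_pivot 0.35 [707.  65.   1.] [283. 197.]
wrist tin 0.92 [373. 186.   2.] [507.  75.]
wrist tin 0.75 [ 531. -146.  127.] [254. 173.]
wrist lever_knob 0.57 [ 419. -216.  130.] [199.  51.]
wrist lever_pivot 0.81 [ 429. -268.   55.] [167.  64.]
```

carry_out:
  moves:
    - {"dx":3,"dy":-0.3,"dz":0,"yaw":0}
    - {"dx":4,"dy":-0.3,"dz":0,"yaw":0}
    - {"dx":3,"dy":-0.3,"dz":0,"yaw":0}
    - {"dx":2,"dy":-0.3,"dz":0,"yaw":0}
    - {"dx":0,"dy":0,"dz":3,"yaw":0}
    - {"dx":0,"dy":0,"dz":4,"yaw":0}
    - {"dx":0,"dy":0,"dz":4,"yaw":0}
    - {"dx":0,"dy":0,"dz":4,"yaw":0}
    - {"dx":0,"dy":0,"dz":2.6,"yaw":0}
    - {"dx":0,"dy":0,"dz":0,"yaw":0}
    - {"dx":0,"dy":0,"dz":0,"yaw":0}

```text
time: 19.3
ee_pos: [416.0, -173.1, 106.6]
orientation: [-0.072, 0.997, -0.0, 0.001]
contact_force: [0.0, 0.0, -0.0]
gripper_width: 0.2
```

```bash
cat > g.py <<'E'
from h import *
s=state();a=np.radians(8.3);c,q=np.cos(a),np.sin(a);v=np.array(s['ee_pos'][:2])-[429.2,-269.7]
print(s['time'],np.round(s['ee_pos'],1),'gauge rel pivot',[v@[c,q],v@[-q,c]],s['gripper_width'],np.round(s['contact_force'],1),np.round(s['joint_positions'],2))
E
python3 - <<'E'
import g
from h import *
f,T=look('side',['lever_knob','lever_pivot'],'s4.png')
im=cv2.imread('pics/s4.png');cv2.imwrite('pics/s4c.png',cv2.resize(im[100:340,120:400],None,fx=2.5,fy=2.5))
E
```

```text
19.3 [ 416.  -173.1  106.6] gauge rel pivot [np.float64(0.8641939566549706), np.float64(97.47690176324156)] 0.18572095027602573 [ 0.  0. -0.] [-0.49 -0.05  0.82  2.09  0.04  1.08  2.03]
side lever_knob 0.68 [ 421. -224.  125.] [223. 244.]
side lever_pivot 0.61 [ 431. -270.   54.] [236. 285.]
```

View pics/s4c.png

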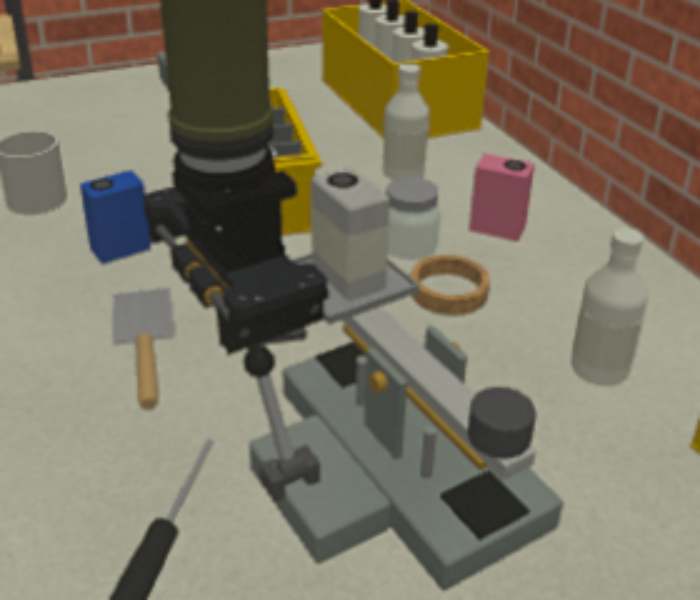

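The tin stands squarely on the pan at about (350,240), clear of the gripper body. The lever knob at (259,360) is in front of the closed fingers. I push it in gauge -y.

carry_out:
  moves:
    - {"dx":0.05,"dy":-1,"dz":0,"yaw":0}
    - {"dx":0,"dy":-0.8,"dz":0,"yaw":0}
    - {"dx":0,"dy":-0.8,"dz":0,"yaw":0}
    - {"dx":0,"dy":-0.8,"dz":0,"yaw":0}

```text
time: 19.95
ee_pos: [419.2, -202.2, 106.4]
orientation: [-0.073, 0.997, 0.005, -0.001]
contact_force: [-10.5, 23.1, 30.1]
gripper_width: 0.7
```

carry_out:
  moves:
    - {"dx":0,"dy":-0.9,"dz":0,"yaw":0}
    - {"dx":0,"dy":-0.9,"dz":0,"yaw":0}
    - {"dx":0,"dy":-0.9,"dz":0,"yaw":0}
    - {"dx":0,"dy":-0.9,"dz":0,"yaw":0}
    - {"dx":0,"dy":-0.9,"dz":0,"yaw":0}
    - {"dx":0,"dy":-0.9,"dz":0,"yaw":0}
    - {"dx":0,"dy":-0.9,"dz":0,"yaw":0}
    - {"dx":0,"dy":-0.4,"dz":0,"yaw":0}

```text
time: 20.95
ee_pos: [428.9, -273.6, 105.3]
orientation: [-0.072, 0.997, -0.0, -0.0]
contact_force: [-0.6, 1.5, -1.1]
gripper_width: 0.8
```

```bash
python3 g.py
```

```text
20.95 [ 428.9 -273.6  105.3] gauge rel pivot [np.float64(-0.8146049871765908), np.float64(-3.834226873611078)] 0.7501736734887022 [-0.6  1.5 -1.1] [-0.34  0.15  0.93  1.97 -0.14  1.09  2.36]
```

carry_out:
  moves:
    - {"dx":0,"dy":-0.4,"dz":0,"yaw":0}
    - {"dx":0,"dy":-0.3,"dz":0,"yaw":0}
    - {"dx":0,"dy":-0.2,"dz":0,"yaw":0}
    - {"dx":0,"dy":0,"dz":0,"yaw":0}

```text
time: 21.45
ee_pos: [430.6, -281.9, 105.6]
orientation: [-0.072, 0.997, -0.0, 0.0]
contact_force: [0.1, 0.5, -0.3]
gripper_width: 0.7
```

```bash
python3 g.py; python3 -c "
from h import *
look('side',['lever_knob','pan','tin'],'s5.png')"
```

```text
21.45 [ 430.6 -281.9  105.6] gauge rel pivot [np.float64(-0.33052707178165885), np.float64(-12.298635697820378)] 0.6680556390756023 [ 0.1  0.5 -0.3] [-0.32  0.17  0.93  1.95 -0.16  1.09  2.39]
side lever_knob 0.57 [ 531. -141.  117.] [258. 214.]
side pan 0.74 [ 530. -143.  117.] [258. 214.]
side tin 0.84 [ 530. -146.  121.] [258. 214.]
side tin 0.82 [370. 187.  -0.] [167. 199.]
side tin 0.79 [826.  54.  -0.] [318. 192.]
```

carry_out:
  moves:
    - {"dx":0,"dy":-0.3,"dz":0,"yaw":0}
    - {"dx":0,"dy":-0.3,"dz":0,"yaw":0}
    - {"dx":0,"dy":0,"dz":0,"yaw":0}

```text
time: 22.02
ee_pos: [431.5, -288.2, 105.6]
orientation: [-0.072, 0.997, -0.0, 0.0]
contact_force: [0.2, 0.3, 0.2]
gripper_width: 0.3
```

carry_out:
  moves:
    - {"dx":0,"dy":-0.2,"dz":0,"yaw":0}
    - {"dx":0,"dy":-0.2,"dz":0,"yaw":0}
    - {"dx":0,"dy":0,"dz":0,"yaw":0}

```text
time: 22.4
ee_pos: [432.0, -292.0, 105.6]
orientation: [-0.072, 0.997, -0.0, 0.0]
contact_force: [-0.9, 0.6, -1.4]
gripper_width: 0.3
```

```bash
python3 -c "
import g
from h import *
f,T=look('side',['lever_knob','pan','tin'],'s5.png')
im=f['color'][...,::-1];cv2.imwrite('pics/s5c.png',cv2.resize(im[120:340,180:400],None,fx=2.5,fy=2.5))"
```

```text
22.4 [ 432.  -292.   105.6] gauge rel pivot [np.float64(-0.4361049985770231), np.float64(-22.4401507421031)] 0.32849883908766087 [-0.9  0.6 -1.4] [-0.3   0.19  0.93  1.94 -0.17  1.09  2.42]
side lever_knob 0.46 [ 438. -320.  124.] [249. 275.]
side pan 0.85 [ 531. -143.  118.] [258. 214.]
side tin 0.93 [826.  52.  -2.] [319. 193.]
side tin 0.59 [370. 184.  -2.] [167. 200.]
side tin 0.51 [ 530. -147.  118.] [258. 215.]
```

View pics/s5c.png

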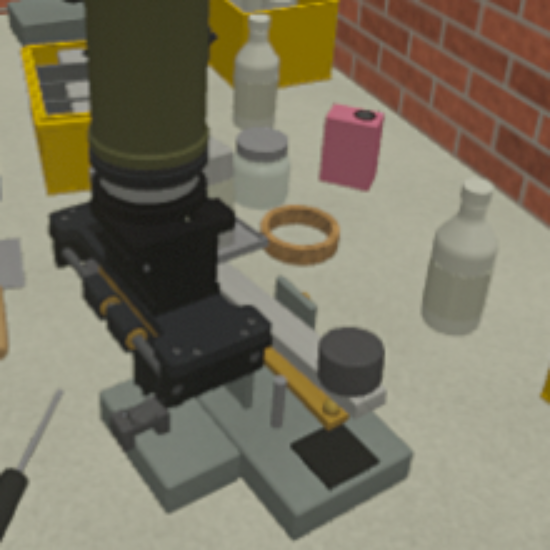

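carry_out:
  moves:
    - {"dx":0,"dy":-0.2,"dz":0,"yaw":0}
    - {"dx":0,"dy":-0.1,"dz":0,"yaw":0}
    - {"dx":0,"dy":0,"dz":0,"yaw":0}

```text
time: 22.98
ee_pos: [432.3, -293.6, 105.3]
orientation: [-0.072, 0.997, 0.001, -0.0]
contact_force: [-0.1, 4.2, 0.5]
gripper_width: 0.3
```

carry_out:
  moves:
    - {"dx":0,"dy":-0.2,"dz":0,"yaw":0}
    - {"dx":0,"dy":-0.1,"dz":0,"yaw":0}
    - {"dx":0,"dy":0,"dz":0,"yaw":0}

```text
time: 23.35
ee_pos: [432.5, -294.1, 105.0]
orientation: [-0.073, 0.997, 0.003, -0.001]
contact_force: [-2.8, 9.5, 4.2]
gripper_width: 0.5
```

The lever is against its hard stop: the force rises with no further motion, and the knob is at (438,-320,124). The beam is tipped pan-down. The first push loaded the tapered fingertips, about 40 N peak. For the return I'll straddle the knob and push with the flat inner pad instead.

carry_out:
  moves:
    - {"dx":0,"dy":0.5,"dz":0,"yaw":0}
    - {"dx":0,"dy":0,"dz":-3,"yaw":0}
    - {"dx":0,"dy":0,"dz":-4,"yaw":0}
    - {"dx":0,"dy":0,"dz":-0.5,"yaw":0}
    - {"dx":0,"dy":0,"dz":0,"yaw":0}
    - {"dx":0,"dy":-1.5,"dz":0,"yaw":0}
    - {"dx":0,"dy":-1.8,"dz":0,"yaw":0}
    - {"dx":0,"dy":0,"dz":0,"yaw":0}
    - {"dx":0,"dy":0,"dz":0,"yaw":0}
  hand: 1

```text
time: 24.48
ee_pos: [436.4, -324.7, 179.6]
orientation: [-0.072, 0.997, 0.0, -0.001]
contact_force: [0.4, -0.5, -0.3]
gripper_width: 0.7
```

carry_out:
  moves:
    - {"dx":0,"dy":0,"dz":0,"yaw":0}
    - {"dx":0,"dy":0,"dz":0,"yaw":0}
    - {"dx":0,"dy":0,"dz":0,"yaw":0}
    - {"dx":0,"dy":0,"dz":0,"yaw":0}
  hand: -0.2

```text
time: 24.98
ee_pos: [437.0, -325.2, 180.6]
orientation: [-0.072, 0.997, 0.0, 0.0]
contact_force: [-0.2, -0.2, 0.9]
gripper_width: 32.3
```

```bash
python3 -c "
import g
from h import *
look('side',['lever_knob','pan','tin'],'s6.png');look('top',['lever_knob','pan','tin'])"
```

```text
24.975 [ 437.  -325.2  180.6] gauge rel pivot [np.float64(-0.3276219272650014), np.float64(-56.00568154825584)] 32.33580982665618 [-0.2 -0.2  0.9] [-0.28  0.17  0.97  1.8  -0.15  1.25  2.44]
side lever_knob 0.51 [ 438. -323.  125.] [250. 276.]
side lever_knob 0.48 [707. -44.  -2.] [301. 217.]
side pan 0.7 [ 435. -320.  125.] [247. 275.]
side pan 0.15 [ 548. -253.    5.] [284. 280.]
side tin 0.96 [373. 184.  -1.] [168. 200.]
side tin 0.89 [828.  53.   1.] [319. 191.]
top pan 0.64 [ 535. -141.  115.] [325. 200.]
top pan 0.34 [700. -41.   3.] [279. 146.]
top tin 0.92 [831.  56.   1.] [242. 101.]
top tin 0.84 [ 532. -142.  124.] [326. 201.]
top tin 0.65 [371. 178.  -0.] [198. 273.]
```

carry_out:
  moves:
    - {"dx":0,"dy":0.6,"dz":0,"yaw":0}
    - {"dx":0,"dy":0,"dz":0,"yaw":0}
    - {"dx":0,"dy":0,"dz":0,"yaw":0}
    - {"dx":0,"dy":0,"dz":0,"yaw":0}
  hand: -0.4

```text
time: 25.88
ee_pos: [436.0, -319.4, 180.6]
orientation: [-0.072, 0.997, 0.0, 0.0]
contact_force: [0.0, 0.4, -0.3]
gripper_width: 60.6
```

carry_out:
  moves:
    - {"dx":0,"dy":0,"dz":1.5,"yaw":0}
    - {"dx":0,"dy":0,"dz":1.5,"yaw":0}
    - {"dx":0,"dy":0,"dz":0,"yaw":0}

```text
time: 26.25
ee_pos: [434.8, -318.6, 148.6]
orientation: [-0.072, 0.997, 0.001, -0.002]
contact_force: [0.4, -0.4, 0.6]
gripper_width: 60.9
```

carry_out:
  moves:
    - {"dx":0,"dy":0,"dz":1.5,"yaw":0}
    - {"dx":0,"dy":0,"dz":1.5,"yaw":0}
    - {"dx":0,"dy":0,"dz":1.0,"yaw":0}
    - {"dx":0,"dy":0.8,"dz":0,"yaw":0}
    - {"dx":0,"dy":0.6,"dz":0,"yaw":0}
    - {"dx":0,"dy":0.4,"dz":0,"yaw":0}
    - {"dx":0,"dy":0.4,"dz":0,"yaw":0}

```text
time: 27.12
ee_pos: [433.8, -300.3, 112.3]
orientation: [-0.072, 0.997, -0.003, 0.002]
contact_force: [1.2, -5.2, 4.4]
gripper_width: 61.0
```

carry_out:
  moves:
    - {"dx":0,"dy":0.5,"dz":0,"yaw":0}
    - {"dx":0,"dy":0.5,"dz":0,"yaw":0}
    - {"dx":0,"dy":0.5,"dz":0,"yaw":0}

```text
time: 27.5
ee_pos: [430.9, -282.4, 110.8]
orientation: [-0.072, 0.997, 0.0, 0.0]
contact_force: [0.3, -2.6, 1.9]
gripper_width: 61.0
```

```bash
python3 g.py
```

```text
27.5 [ 430.9 -282.4  110.8] gauge rel pivot [np.float64(-0.1897525047814954), np.float64(-12.833756292135677)] 61.0033670799224 [ 0.3 -2.6  1.9] [-0.34  0.17  0.95  1.95 -0.15  1.1   2.39]
```

Forces are gentle, so I carry on: about 75 mm left.

carry_out:
  moves:
    - {"dx":0,"dy":0.7,"dz":0,"yaw":0}
    - {"dx":0,"dy":0.7,"dz":0,"yaw":0}
    - {"dx":0,"dy":0.7,"dz":0,"yaw":0}
    - {"dx":0,"dy":0.7,"dz":0,"yaw":0}
    - {"dx":0,"dy":0.7,"dz":0,"yaw":0}
    - {"dx":0,"dy":0.6,"dz":0,"yaw":0}
    - {"dx":0,"dy":0.6,"dz":0,"yaw":0}

```text
time: 28.38
ee_pos: [423.7, -235.6, 110.4]
orientation: [-0.072, 0.997, 0.0, -0.0]
contact_force: [0.1, -1.7, -0.5]
gripper_width: 60.9
```

carry_out:
  moves:
    - {"dx":0,"dy":0.5,"dz":0,"yaw":0}
    - {"dx":0,"dy":0.5,"dz":0,"yaw":0}
    - {"dx":0,"dy":0.4,"dz":0,"yaw":0}
    - {"dx":0,"dy":0,"dz":0,"yaw":0}

```text
time: 28.88
ee_pos: [421.7, -221.7, 110.4]
orientation: [-0.073, 0.997, 0.0, -0.0]
contact_force: [-0.4, -0.9, 0.5]
gripper_width: 61.2
```

```bash
python3 g.py
```

```text
28.875 [ 421.7 -221.7  110.4] gauge rel pivot [np.float64(-0.4805987262889513), np.float64(48.5416611173866)] 61.16833818980103 [-0.4 -0.9  0.5] [-0.46  0.03  0.91  2.03 -0.03  1.09  2.18]
```

carry_out:
  moves:
    - {"dx":0,"dy":0.4,"dz":0,"yaw":0}
    - {"dx":0,"dy":0.4,"dz":0,"yaw":0}
    - {"dx":0,"dy":0.3,"dz":0,"yaw":0}
    - {"dx":0,"dy":0,"dz":0,"yaw":0}

```text
time: 29.38
ee_pos: [420.3, -210.9, 110.6]
orientation: [-0.073, 0.997, 0.0, 0.0]
contact_force: [0.2, -0.6, -1.2]
gripper_width: 60.6
```

carry_out:
  moves:
    - {"dx":0,"dy":0.2,"dz":0,"yaw":0}
    - {"dx":0,"dy":0.2,"dz":0,"yaw":0}
    - {"dx":0,"dy":0,"dz":0,"yaw":0}

```text
time: 29.75
ee_pos: [419.7, -207.3, 110.5]
orientation: [-0.072, 0.997, 0.0, 0.0]
contact_force: [0.1, -1.6, -0.2]
gripper_width: 60.9
```

```bash
python3 g.py;  python3 -c "
from h import *
look('side',['lever_knob','pan','tin'],'s7.png');look('top',['lever_knob','pan','tin'])"
```

```text
29.75 [ 419.7 -207.3  110.5] gauge rel pivot [np.float64(-0.36761294608865747), np.float64(63.156599244539336)] 60.9234366501122 [ 0.1 -1.6 -0.2] [-0.48  0.    0.89  2.05 -0.    1.09  2.13]
side pan 0.88 [ 531. -144.  125.] [258. 211.]
side pan 0.44 [ 534. -147.  125.] [260. 212.]
side tin 0.95 [ 532. -147.  126.] [259. 212.]
side tin 0.95 [371. 188.   1.] [167. 199.]
side tin 0.84 [827.  51.   1.] [319. 192.]
top lever_knob 0.47 [701.  65.   4.] [240. 147.]
top pan 0.8 [ 536. -142.  128.] [326. 199.]
top pan 0.27 [ 532. -147.  127.] [328. 200.]
top tin 0.85 [ 530. -145.  131.] [328. 201.]
top tin 0.6 [372. 179.   1.] [197. 272.]
top tin 0.59 [828.  58.   1.] [241. 102.]
```

carry_out:
  moves:
    - {"dx":0,"dy":0.2,"dz":0,"yaw":0}
    - {"dx":0,"dy":0.2,"dz":0,"yaw":0}
    - {"dx":0,"dy":0,"dz":0,"yaw":0}

```text
time: 30.52
ee_pos: [419.4, -205.2, 110.9]
orientation: [-0.072, 0.997, -0.001, 0.001]
contact_force: [0.9, -6.1, -1.0]
gripper_width: 61.0
```

carry_out:
  moves:
    - {"dx":0,"dy":0.15,"dz":0,"yaw":0}
    - {"dx":0,"dy":0.15,"dz":0,"yaw":0}
    - {"dx":0,"dy":0,"dz":0,"yaw":0}

```text
time: 30.9
ee_pos: [419.3, -204.4, 111.3]
orientation: [-0.072, 0.997, -0.003, 0.001]
contact_force: [0.9, -10.2, -0.7]
gripper_width: 61.0
```

carry_out:
  moves:
    - {"dx":0,"dy":0.25,"dz":0,"yaw":0}
    - {"dx":0,"dy":0,"dz":0,"yaw":0}
    - {"dx":0,"dy":0,"dz":0,"yaw":0}

```text
time: 31.28
ee_pos: [419.2, -203.7, 111.7]
orientation: [-0.071, 0.997, -0.004, 0.002]
contact_force: [0.9, -13.5, 0.9]
gripper_width: 61.3
```

carry_out:
  moves:
    - {"dx":0,"dy":-0.8,"dz":0,"yaw":0}
    - {"dx":0,"dy":-0.6,"dz":0,"yaw":0}
    - {"dx":0,"dy":0,"dz":-2,"yaw":0}
    - {"dx":0,"dy":0,"dz":-4,"yaw":0}
    - {"dx":0,"dy":0,"dz":-5,"yaw":0}
    - {"dx":0,"dy":0,"dz":-5,"yaw":0}
    - {"dx":0,"dy":0,"dz":-3.5,"yaw":0}
    - {"dx":0,"dy":0,"dz":0,"yaw":0}

```text
time: 32.28
ee_pos: [421.8, -211.7, 307.8]
orientation: [-0.073, 0.997, 0.0, 0.002]
contact_force: [-0.5, 0.9, 0.4]
gripper_width: 61.0
```

```bash
python3 -c "
import g
from h import *
f,T=look('side',['lever_knob','pan','tin'],'s8.png');look('top',['lever_knob','pan','tin']);look('wrist',['lever_knob','lever_pivot'])
im=f['color'][...,::-1];cv2.imwrite('pics/s8c.png',cv2.resize(im[120:340,180:400],None,fx=2.5,fy=2.5))"
```

```text
32.275 [ 421.8 -211.7  307.8] gauge rel pivot [np.float64(1.009366702525809), np.float64(58.5109197670243)] 60.980547603392885 [-0.5  0.9  0.4] [-0.51 -0.18  0.81  1.76  0.13  1.51  2.01]
side lever_knob 0.76 [ 420. -224.  122.] [223. 246.]
side pan 0.9 [ 532. -145.  128.] [259. 211.]
side tin 0.82 [374. 184.  -1.] [168. 200.]
side tin 0.66 [824.  52.  -1.] [318. 192.]
side tin 0.56 [ 532. -151.  128.] [260. 212.]
top lever_knob 0.62 [ 422. -224.  125.] [363. 246.]
top lever_knob 0.52 [ 542. -251.    3.] [361. 203.]
top pan 0.88 [ 535. -144.  131.] [327. 199.]
top tin 0.92 [373. 178.  -1.] [198. 272.]
top tin 0.6 [ 532. -146.  130.] [328. 200.]
top tin 0.59 [825.  56.  -1.] [242. 103.]
wrist lever_knob 0.66 [ 421. -217.  128.] [252. 170.]
wrist lever_pivot 0.95 [ 432. -270.   53.] [214. 160.]
```

View pics/s8c.png

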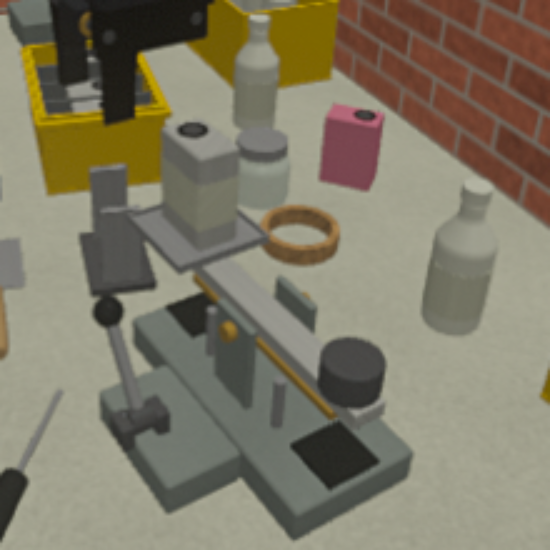

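The lever is back: the knob is at the same pixel as at the start. The pan is level, and the tin stands centred on it at about (200,185). Now I move above the tin to regrip it across its small ends.

carry_out:
  moves:
    - {"dx":-3,"dy":1,"dz":0,"yaw":0}
    - {"dx":-4,"dy":2,"dz":0,"yaw":0}
    - {"dx":-3,"dy":1,"dz":0,"yaw":0}
    - {"dx":-1.9,"dy":1,"dz":0,"yaw":0}
    - {"dx":0,"dy":0,"dz":0,"yaw":0}
    - {"dx":0,"dy":0,"dz":0,"yaw":0}
    - {"dx":0,"dy":0,"dz":0,"yaw":0}
  hand: -1

```text
time: 33.7
ee_pos: [530.1, -146.5, 305.8]
orientation: [-0.071, 0.997, 0.0, 0.0]
contact_force: [0.2, 0.2, -0.0]
gripper_width: 87.2
```

Run:
```python
import g
from fit import *
f,T=look('wrist',['tin','pan'],'w9.png')
im=f['color'];K,d=map(np.array,(f['intrinsics'],f['dist_coeffs']))
print(fit(im,T,K,d,42,66,224,532,-145,8,dp=10,da=8),fit(im,T,K,d,94,94,134,532,-145,8,dp=10,da=8))
print(R.from_quat(state()['orientation']).as_matrix()[:,1])
```

```text
33.7 [ 530.1 -146.5  305.8] gauge rel pivot [np.float64(117.63742353493123), np.float64(107.38223431604591)] 87.21380663656178 [ 0.2  0.2 -0. ] [-0.55  0.09  0.83  1.59 -0.06  1.49  2.  ]
wrist tin 0.84 [372. 188.   3.] [498.  78.]
wrist tin 0.63 [ 530. -144.  131.] [259. 171.]
wrist tin 0.43 [834.  57.   2.] [341. 326.]
(array([ 532.1, -142. ,    9.2]), np.float64(52.4)) (array([ 531.9, -142.4,    9.3]), np.float64(49.6))
[-1.43296996e-01  9.89679505e-01  6.70392136e-04]
```

carry_out:
  moves:
    - {"dx":-0.24,"dy":0.32,"dz":1,"yaw":0}
    - {"dx":0,"dy":0,"dz":2.5,"yaw":0}
    - {"dx":0,"dy":0,"dz":2,"yaw":0}
    - {"dx":0,"dy":0,"dz":0.5,"yaw":0}
    - {"dx":0,"dy":0,"dz":0,"yaw":0}

```text
time: 34.48
ee_pos: [532.8, -141.7, 245.5]
orientation: [-0.072, 0.997, 0.0, -0.0]
contact_force: [0.7, -0.2, 0.9]
gripper_width: 86.8
```

carry_out:
  moves:
    - {"dx":0,"dy":0,"dz":1.5,"yaw":0}
    - {"dx":0,"dy":0,"dz":2,"yaw":0}
    - {"dx":0,"dy":0,"dz":1.6,"yaw":0}
    - {"dx":0,"dy":0,"dz":1,"yaw":0}
    - {"dx":0,"dy":0,"dz":0,"yaw":0}
    - {"dx":0,"dy":0,"dz":0,"yaw":0}

```text
time: 35.22
ee_pos: [533.2, -142.0, 185.1]
orientation: [-0.072, 0.997, -0.0, 0.001]
contact_force: [-0.5, -0.3, 0.6]
gripper_width: 87.0
```

carry_out:
  moves:
    - {"dx":0,"dy":0,"dz":0,"yaw":0}
    - {"dx":0,"dy":0,"dz":0,"yaw":0}
    - {"dx":0,"dy":0,"dz":0,"yaw":0}
    - {"dx":0,"dy":0,"dz":0,"yaw":0}
    - {"dx":0,"dy":0,"dz":0,"yaw":0}
    - {"dx":0,"dy":0,"dz":0,"yaw":0}
  hand: 1
  grip_force: 30

```text
time: 35.98
ee_pos: [533.1, -142.4, 184.8]
orientation: [-0.072, 0.997, -0.0, 0.0]
contact_force: [0.5, -2.1, 1.4]
gripper_width: 65.7
```

carry_out:
  moves:
    - {"dx":0,"dy":0,"dz":-0.8,"yaw":0}
    - {"dx":0,"dy":0,"dz":-2,"yaw":0}
    - {"dx":0,"dy":0,"dz":-3,"yaw":0}
    - {"dx":0,"dy":0,"dz":-2.2,"yaw":0}
    - {"dx":0,"dy":0,"dz":0,"yaw":0}

```text
time: 36.6
ee_pos: [533.4, -141.3, 265.6]
orientation: [-0.073, 0.997, 0.0, 0.001]
contact_force: [1.1, -0.1, -4.4]
gripper_width: 65.9
```

carry_out:
  moves:
    - {"dx":0,"dy":0,"dz":0,"yaw":5}
    - {"dx":0,"dy":0,"dz":0,"yaw":9.5}
    - {"dx":0,"dy":0,"dz":0,"yaw":9.5}
    - {"dx":0,"dy":0,"dz":0,"yaw":9.5}
    - {"dx":0,"dy":0,"dz":0,"yaw":9.5}
    - {"dx":0,"dy":0,"dz":0,"yaw":9.5}
    - {"dx":0,"dy":0,"dz":0,"yaw":9.5}
    - {"dx":0,"dy":0,"dz":0,"yaw":9.5}
    - {"dx":0,"dy":0,"dz":0,"yaw":9.5}
    - {"dx":0,"dy":0,"dz":0,"yaw":9.5}
    - {"dx":0,"dy":0,"dz":0,"yaw":9.5}
    - {"dx":0,"dy":0,"dz":0,"yaw":7.1}

```text
time: 38.1
ee_pos: [531.8, -141.0, 262.8]
orientation: [0.761, 0.649, -0.001, -0.001]
contact_force: [-0.4, 0.7, -3.8]
gripper_width: 66.1
```

```bash
cat > c.py <<'E'
from h import *
s=state();M=R.from_quat(s['orientation']).as_matrix();v=np.array([558.4,288.6,0])-s['ee_pos']
print(s['time'],np.round(s['ee_pos'],1),'toolx',M[:,0].round(3),'yang',np.degrees(np.arctan2(M[1,1],M[0,1])).round(2),'to gap dx,dy cm',(M.T@v/10)[:2].round(2),s['gripper_width'],np.round(s['contact_force'],1))
E
python3 c.py
```

```text
38.1 [ 531.8 -141.   262.8] toolx [0.157 0.988 0.   ] yang -9.04 to gap dx,dy cm [42.83 -4.04] 66.11457107103969 [-0.4  0.7 -3.8]
```

carry_out:
  moves:
    - {"dx":2,"dy":-0.2,"dz":0,"yaw":0}
    - {"dx":4,"dy":-0.4,"dz":0,"yaw":0}
    - {"dx":5,"dy":-0.5,"dz":0,"yaw":0}
    - {"dx":5,"dy":-0.5,"dz":0,"yaw":0}
    - {"dx":5,"dy":-0.5,"dz":0,"yaw":0}
    - {"dx":5,"dy":-0.5,"dz":0,"yaw":0}
    - {"dx":5,"dy":-0.5,"dz":0,"yaw":0}
    - {"dx":4,"dy":-0.4,"dz":0,"yaw":0}
    - {"dx":2.8,"dy":-0.3,"dz":0,"yaw":0}
    - {"dx":1,"dy":-0.2,"dz":0,"yaw":0}
    - {"dx":0,"dy":0,"dz":0,"yaw":0}
    - {"dx":0,"dy":0,"dz":0,"yaw":0}

```text
time: 39.6
ee_pos: [553.2, 245.3, 264.8]
orientation: [0.76, 0.65, -0.0, 0.0]
contact_force: [1.3, -0.6, -2.8]
gripper_width: 66.0
```

Run:
```python
import c
from fit import *
f,T=look('wrist',['crate','crate_gap','packed0','tin'],'w10.png')
im=f['color'];K,d=map(np.array,(f['intrinsics'],f['dist_coeffs']))
s=state();z=s['ee_pos'][2]+39.2
print('rim',fit(im,T,K,d,150,224,108,555,262,-9,dp=10,da=5),'tintop',fit(im,T,K,d,66,42,z,s['ee_pos'][0],s['ee_pos'][1],-9,dp=8,da=5))
cv2.imwrite('pics/w10c.png',cv2.resize(im[:260,100:420][...,::-1],None,fx=2.2,fy=2.2))
look('top',['crate_gap','crate']);f=look('side',['crate_gap','crate'])
```

```text
39.6 [553.2 245.3 264.8] toolx [ 0.156  0.988 -0.001] yang -8.99 to gap dx,dy cm [ 4.37 -0.18] 65.98663476794039 [ 1.3 -0.6 -2.8]
wrist crate 0.73 [553. 262.  -2.] [255. 146.]
wrist crate 0.71 [550. 247. 211.] [252. 206.]
wrist crate_gap 0.63 [560. 290.   9.] [256. 126.]
wrist crate_gap 0.48 [495.  -2.   2.] [245. 307.]
wrist packed0 0.76 [544. 234.   6.] [251. 167.]
wrist packed0 0.64 [569. 343.   6.] [257.  85.]
wrist packed0 0.4 [705.  67.   4.] [370. 253.]
wrist tin 0.77 [551. 241. 208.] [255. 212.]
wrist tin 0.56 [375. 184.   4.] [147. 215.]
rim (array([560.3, 254.5,  -8.7]), np.float64(53.3)) tintop (array([554.5, 248.7,  -8.9]), np.float64(47.7))
top crate_gap 0.58 [556. 283.   8.] [158. 202.]
top crate_gap 0.26 [704. -42.   1.] [280. 145.]
top crate 0.75 [552. 247. 210.] [154. 190.]
top crate 0.6 [555. 255.  -2.] [169. 203.]
side crate 0.89 [554. 260.   1.] [217. 177.]
```

View pics/w10c.png

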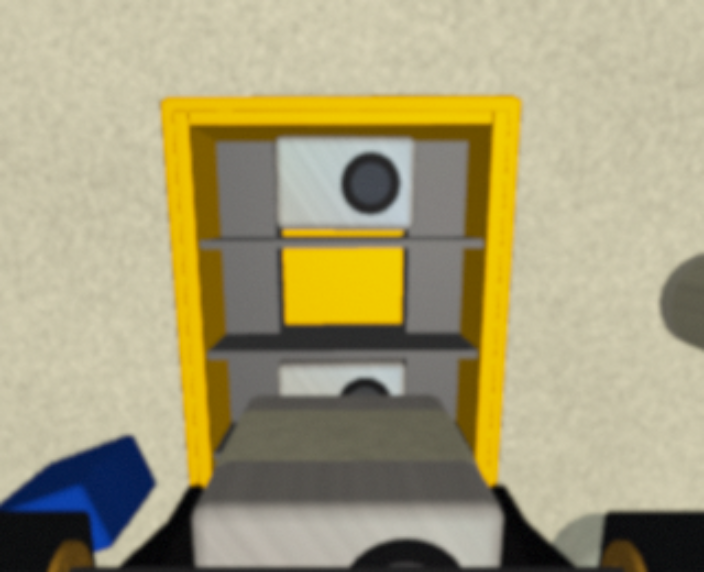

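Run:
```python
from h import *
s=state();f=grab_frame('wrist');T=w2c(f,s);K,d=map(np.array,(f['intrinsics'],f['dist_coeffs']))
C=f['color'].astype(int)
def ray(c,r,z,crop=True):
    uv=np.array([[[100+c/2.2,r/2.2]]],float) if crop else np.array([[[c,r]]],float)
    n=cv2.undistortPoints(uv,K,d)[0,0];v=T[:3,:3]@[*n,1];p=T[:3,3];q=p+v*(z-p[2])/v[2]
    M=R.from_quat(s['orientation']).as_matrix();return q.round(1),((M.T@(q-s['ee_pos']))[:2]).round(1)
for n,c,r,z in [('updiv',342,243,100),('lodiv',342,353,100),('rimTL',164,98,108),('rimTR',519,98,108),('floorL',283,300,6),('floorR',404,300,6),('blkL',279,290,44),('blkR',406,290,44),('tinL',195,510,s['ee_pos'][2]+39.2),('tinR',502,510,s['ee_pos'][2]+39.2),('tinfar',345,462,s['ee_pos'][2]+39.2),('tinbotfar',345,398,s['ee_pos'][2]-55.8)]: print(n,*ray(c,r,z))
```

```text
updiv [562.  315.8 100. ] [68.7 -1.2]
lodiv [553.7 262.8 100. ] [15.  -1.3]
rimTL [493.8 389.7 108. ] [131.3 -79.9]
rimTR [649.3 365.6 108. ] [131.2  77.4]
floorL [518.8 284.3   6. ] [ 30.9 -39.1]
floorR [594.5 272.5   6. ] [30.9 37.5]
blkL [521.7 293.9  44. ] [ 40.9 -37.7]
blkR [593.7 282.7  44. ] [40.8 35.2]
tinL [526.1 274.1 303.8] [ 22.  -30.3]
tinR [588.1 264.5 303.8] [22.  32.4]
tinfar [558.  279.7 303.8] [32.4  0.3]
tinbotfar [556.1 267.9 208.8] [20.4  0.3]
```

The wrist view shows the crate with the empty yellow-floored cell at crop (343,290), between divider tops at rows 243 and 353. Measured from the TCP, the cell centre is at tool dx 4.2 and dy -0.15 cm. The model puts it at 4.37 and -0.18, so they agree.

carry_out:
  moves:
    - {"dx":1.5,"dy":-0.05,"dz":0,"yaw":0}
    - {"dx":1.75,"dy":-0.05,"dz":0,"yaw":0}
    - {"dx":1,"dy":-0.05,"dz":0,"yaw":0.1}
    - {"dx":0,"dy":0,"dz":2,"yaw":0}
    - {"dx":0,"dy":0,"dz":3,"yaw":0}
    - {"dx":0,"dy":0,"dz":2.5,"yaw":0}
    - {"dx":0,"dy":0,"dz":1,"yaw":0}
    - {"dx":0,"dy":0,"dz":0,"yaw":0}
    - {"dx":0,"dy":0,"dz":0,"yaw":0}

```text
time: 41.32
ee_pos: [558.5, 290.0, 180.6]
orientation: [0.76, 0.65, 0.001, 0.0]
contact_force: [-0.6, 0.2, -3.0]
gripper_width: 65.9
```

Run:
```python
import c
from h import *
f,T=look('wrist',['crate_gap','tin'],'w11.png')
cv2.imwrite('pics/w11c.png',cv2.resize(f['color'][:260,100:420][...,::-1],None,fx=2.2,fy=2.2))
```

```text
41.325 [558.5 290.  180.6] toolx [0.155 0.988 0.001] yang -8.92 to gap dx,dy cm [-0.16 -0.01] 65.93420938580715 [-0.6  0.2 -3. ]
wrist crate_gap 0.84 [558. 290.   8.] [256. 172.]
wrist tin 0.63 [558. 291. 122.] [256. 205.]
```

View pics/w11c.png

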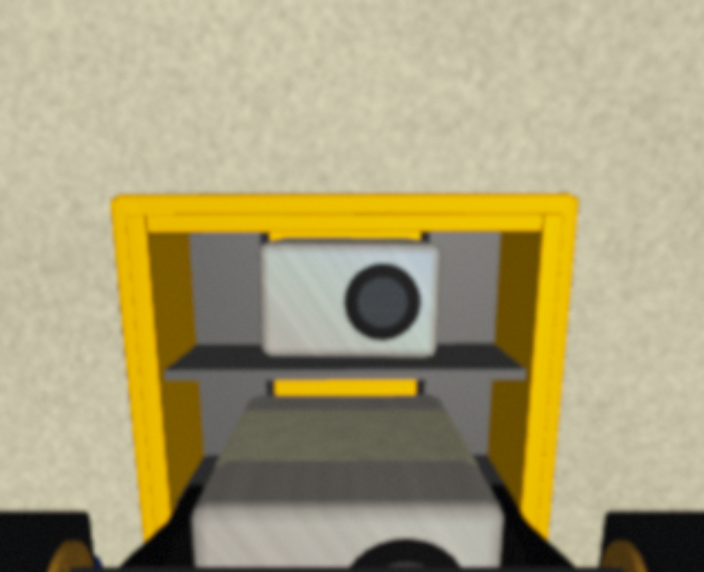

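Run:
```python
from h import *
s=state();f=grab_frame('wrist');T=w2c(f,s);K,d=map(np.array,(f['intrinsics'],f['dist_coeffs']));M=R.from_quat(s['orientation']).as_matrix()
for n,c,r,z in [('updiv',345,374,100),('rimL',112,198,108),('rimR',577,198,108),('floorL',274,390,6),('floorR',417,390,6),('tinbL',247,398,124.8),('tinbR',440,398,124.8)]:
    u=cv2.undistortPoints(np.array([[[100+c/2.2,r/2.2]]],float),K,d)[0,0];v=T[:3,:3]@[*u,1];p=T[:3,3];q=p+v*(z-p[2])/v[2]
    print(n,q.round(1),(M.T@(q-s['ee_pos']))[:2].round(1))
```

```text
updiv [562.3 313.2 100. ] [23.2  0.2]
rimL [493.9 387.7 108. ] [ 86.3 -78.9]
rimR [650.1 363.2 108. ] [86.3 79.2]
floorL [520.8 289.5   6. ] [ -6.7 -37.3]
floorR [595.3 277.8   6. ] [-6.7 38.1]
tinbL [528.7 315.6 124.8] [ 20.5 -33.4]
tinbR [594.1 305.3 124.8] [20.4 32.9]
```

carry_out:
  moves:
    - {"dx":-0.27,"dy":0.04,"dz":0,"yaw":0}
    - {"dx":0,"dy":0,"dz":0,"yaw":0}
    - {"dx":0,"dy":0,"dz":1.5,"yaw":0}
    - {"dx":0,"dy":0,"dz":1.2,"yaw":0}
    - {"dx":0,"dy":0,"dz":0.8,"yaw":0}
    - {"dx":0,"dy":0,"dz":0,"yaw":0}
    - {"dx":0,"dy":0,"dz":0,"yaw":0}

```text
time: 42.4
ee_pos: [558.0, 287.3, 144.8]
orientation: [0.76, 0.65, 0.0, 0.0]
contact_force: [-0.0, 0.0, -2.8]
gripper_width: 65.6
```

```bash
python3 c.py
```

```text
42.4 [558.  287.3 144.8] toolx [0.155 0.988 0.   ] yang -8.91 to gap dx,dy cm [0.13 0.01] 65.61624962971291 [-0.   0.  -2.8]
```

carry_out:
  moves:
    - {"dx":0,"dy":0,"dz":1.3,"yaw":0}
    - {"dx":0,"dy":0,"dz":1.3,"yaw":0}
    - {"dx":0,"dy":0,"dz":1.3,"yaw":0}
    - {"dx":0,"dy":0,"dz":0.9,"yaw":0}
    - {"dx":0,"dy":0,"dz":0.5,"yaw":0}
    - {"dx":0,"dy":0,"dz":0,"yaw":0}

```text
time: 43.15
ee_pos: [557.6, 287.1, 91.2]
orientation: [0.76, 0.65, -0.0, 0.0]
contact_force: [-0.2, 0.6, -3.8]
gripper_width: 65.7
```

carry_out:
  moves:
    - {"dx":0,"dy":0,"dz":0.8,"yaw":0}
    - {"dx":0,"dy":0,"dz":0.8,"yaw":0}
    - {"dx":0,"dy":0,"dz":0.5,"yaw":0}
    - {"dx":0,"dy":0,"dz":0.4,"yaw":0}
    - {"dx":0,"dy":0,"dz":0,"yaw":0}
    - {"dx":0,"dy":0,"dz":0,"yaw":0}

```text
time: 43.9
ee_pos: [557.9, 287.3, 66.8]
orientation: [0.76, 0.65, 0.0, 0.0]
contact_force: [0.3, 0.0, -4.0]
gripper_width: 65.6
```

5 mm to go; I lower to touch.

carry_out:
  moves:
    - {"dx":0,"dy":0,"dz":0.2,"yaw":0}
    - {"dx":0,"dy":0,"dz":0.2,"yaw":0}
    - {"dx":0,"dy":0,"dz":0,"yaw":0}
    - {"dx":0,"dy":0,"dz":0,"yaw":0}

```text
time: 44.4
ee_pos: [557.9, 287.4, 62.8]
orientation: [0.76, 0.65, 0.0, -0.0]
contact_force: [0.6, -0.2, -1.9]
gripper_width: 66.0
```

carry_out:
  moves:
    - {"dx":0,"dy":0,"dz":0.1,"yaw":0}
    - {"dx":0,"dy":0,"dz":0,"yaw":0}
    - {"dx":0,"dy":0,"dz":0,"yaw":0}

```text
time: 44.78
ee_pos: [557.9, 287.4, 62.8]
orientation: [0.76, 0.65, 0.0, -0.0]
contact_force: [-2.3, -0.8, 5.0]
gripper_width: 66.1
```

carry_out:
  moves:
    - {"dx":0,"dy":0,"dz":0,"yaw":0}
    - {"dx":0,"dy":0,"dz":0,"yaw":0}
    - {"dx":0,"dy":0,"dz":0,"yaw":0}
    - {"dx":0,"dy":0,"dz":0,"yaw":0}
    - {"dx":0,"dy":0,"dz":0,"yaw":0}
    - {"dx":0,"dy":0,"dz":-1,"yaw":0}
    - {"dx":0,"dy":0,"dz":-2,"yaw":0}
    - {"dx":0,"dy":0,"dz":-4,"yaw":0}
    - {"dx":0,"dy":0,"dz":-5,"yaw":0}
    - {"dx":0,"dy":0,"dz":-6,"yaw":0}
    - {"dx":0,"dy":0,"dz":-6,"yaw":0}
    - {"dx":0,"dy":0,"dz":-3,"yaw":0}
  hand: -1

```text
time: 46.28
ee_pos: [558.9, 286.9, 337.7]
orientation: [0.76, 0.65, 0.004, 0.0]
contact_force: [0.5, -0.2, -0.4]
gripper_width: 87.2
```

Run:
```python
import c
from h import *
f,T=look('wrist',['packed0','jar'],'w12.png')
cv2.imwrite('pics/w12c.png',cv2.resize(f['color'][:260,100:420][...,::-1],None,fx=2.2,fy=2.2))
look('top',['packed0','jar','tape','lever_knob','pan'],'t12.png')
look('side',['packed0','jar','tape','lever_knob','pan'],'s12.png')
```

```text
46.275 [558.9 286.9 337.7] toolx [0.155 0.988 0.005] yang -8.95 to gap dx,dy cm [-0.01 -0.26] 87.23357187591591 [ 0.5 -0.2 -0.4]
wrist packed0 0.93 [544. 176.   6.] [257. 215.]
wrist packed0 0.9 [547. 236.  11.] [253. 183.]
wrist packed0 0.67 [569. 339.   6.] [257. 118.]
top packed0 0.82 [550. 232.   6.] [177. 204.]
top packed0 0.63 [568. 332.   4.] [139. 198.]
top packed0 0.61 [543. 176.   6.] [198. 206.]
top packed0 0.44 [ 426. -268.   49.] [374. 246.]
top jar 0.8 [706.  62.   5.] [240. 145.]
top tape 0.77 [704. -41.   3.] [279. 145.]
top tape 0.28 [557. 288.   7.] [156. 202.]
top lever_knob 0.56 [ 422. -221.  122.] [361. 246.]
top pan 0.9 [ 535. -149.  130.] [329. 199.]
top pan 0.21 [541. 177.   7.] [197. 207.]
side jar 0.82 [708.  66.   1.] [283. 197.]
side jar 0.36 [557. 288.  52.] [215. 160.]
side tape 0.88 [704. -47.  -2.] [300. 218.]
side lever_knob 0.76 [ 419. -222.  124.] [222. 244.]
side lever_knob 0.29 [501.  -5.  -2.] [228. 225.]
side pan 0.63 [ 532. -144.  129.] [259. 210.]
```

View pics/w12c.png

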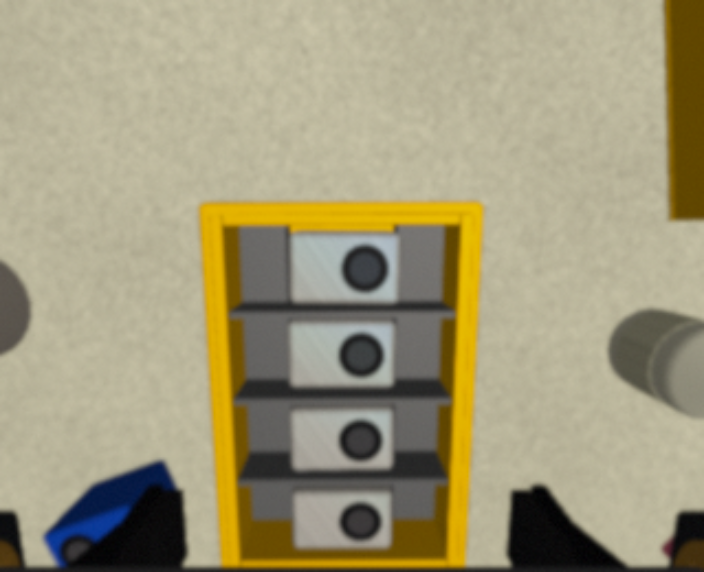

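The four tins now stand in the crate at matching heights and sizes, with ours second from the top at (342,355). Neighbours, jar and tape are where they were, within the networks' few mm of noise, and the lever is arrested with the pan level. I hand in.

```bash
python3 -c "
from plant import *
print(hand_in())"
```

```text
the job is handed in; nothing more can be done
None
```

The job is handed in at about 46 s of the 72 s allowed; no verdict is reported. The ink tin was weighed on the gauge and is now packed upright in the empty cell of the crate, with the lever back and the beam arrested.

**Weighing:** I set the tin on the pan, let go, and pushed the lever to its hard stop at about 23 s. The tin held the pan down from then until the return push began at about 27 s. I pushed the lever back to its other stop with up to 13.5 N. The knob came back to its starting pixel and the pan to its level height of about 129 mm. I only touched the tin while the beam was arrested.

**Packing:** I regripped the tin by its small ends and lowered it until it touched the cell floor. At touch, the grip height put its underside within about 1 mm of the floor. The last wrist picture shows it level with the three packed tins.

**Bystanders:** The packed tins, jar and tape measured where they were before, within the few millimetres of noise in the detection.

**Checks that disagreed:**
- **Lever push force:** The first contact on the lever wedged the knob against the tapered fingertips, and I read about 39.6 N in total. Readings come only at the end of each call, so the true peak is unknown. The contact should have been on the fingers rather than the gripper body, which is what the 40 N limit covers.
- **Rim measurement:** One check of the crate rim before packing came out several millimetres off because the held tin blocked the view. I ignored it and used the divider positions and the earlier fit, which agreed.

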